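# Childproof the cleaning-bottle caddy

### The arm

A 7-joint arm with a two-finger parallel gripper is mounted at the origin on the work surface. World frame = base frame: x ahead of the robot, y to its left, z up, the work surface at z = 0. Lengths are in m, angles in rad, forces in N, time in s.
With the tool pointing down it reaches from about 0.4 to 0.925 m from the base axis. Payload 5.6 kg.
Tool frame: the origin (TCP) lies between the finger pads; the fingertips stand tip_extent ahead of it and the grasp point (between the pads) lies 2 mm behind it (tip_extent is the distance from the TCP to the fingertips, in m); z points along the fingers, y is the line along which they close (so a half turn about z gives the same grasp; the last joint's range is limited). The gripper opens to 85 mm and grips with 20 to 120 N. Pads are 22 mm wide; open, the fingers measure 114 mm over their backs; the gripper's body (76 mm by 85 mm) begins 54 mm behind the grasp point. The pads swing forward as they close: fully open they stand 13 mm farther back than shut.
Start: joints at [1.063, 0.468, -0.012, 1.603, 0.006, 1.071, -0.056], TCP at [0.291, -0.581, 0.248] pointing down, gripper open.
Joint ranges: [-2.53, 2.53], [-0.31, 2.02], [-1.57, 1.55], [0.28, 2.44], [-1.29, 4.43], [0.15, 1.84], [-2.92, 2.92]. Speed limits (rad/s): [2.57, 2.57, 3.14, 3.14, 3.14, 3.14, 3.14].

### API

Orientations are given as a unit quaternion [w, x, y, z].
In Python, from workcell import observe, camera, close_job, tip_extent gives the robot as it stands.
- The arm moves only by the tool arm_command, never from a script. Its argument "steps" is text: rows parted by semicolons, each of 7 numbers parted by spaces: the shift along the world's x, y, z in mm, then the turn, a rotation vector about the world's x, y, z in rad, then the closure in counts, from 0 (fully open) to 255 (shut). A call has 1 to 12 rows; each row shifts and turns the commanded pose from where the row before left it; what a row does not reach is not made up. A row lasts 1/12 s, in which the tool goes at most 41.7 mm and 7.16 degrees, less where a joint would pass 70% of its speed; a pose out of reach is approached as far as the arm can. A call with a gripper value outside its range is refused whole. The fingers move at their own pace and stop on an object; "force" is the grip in N (left out, the last holds). Time passes only in rows, so rows that do not move let the fingers close. It gives the time, the measured TCP pose, the force, the opening and the grip force at its end, in the units of the state.
- observe(): the state, without advancing time (a new reading comes with each control period).
- camera(name): name is "scene" or "top" or "wrist"; returns a dict with "frame" (400x640x3 uint8, red, green, blue), "z_map" (400x640 float32, m along the optical axis (not along the pixel's ray), 0 where there is no reading), "fovy" (degrees; the focal length in pixels is half the picture's height over the tangent of half this angle, whatever the lens; pixels are square), "cx", "cy" (the principal point, pixels), "R" (3x3) and "t" (3): a world point X has camera coordinates R X + t; the wrist camera has in their place "hand_eye" (4x4, takes a point from camera to tool coordinates, whose origin is the TCP and whose axes are the flange's). Camera axes: x right, y down, z forward; pixel columns grow to the right and rows downward; lengths in m; the calibration is good to about 2 mm. A picture is of the moment at which its call begins: read the wrist's pose just before it.
- close_job(): hands the job in; it is judged then, once.
The state is a dict: "clock": time; "joint_pos": joint angles; "joint_velocities": joint speeds; "joint_efforts": joint torques, N m; "position": TCP position; "tcp_rot": TCP orientation; "wrist_force": force on the tool from outside, world axes, zero at the start; "ft_torque": the same for the moment, N m; "width": opening from 0.0 (shut) to 1.0 (fully open); "grasp_force": force on a finger pad.
Only numpy, scipy, OpenCV 4.12 (cv2) and the standard library are available. Lean on these libraries where they do the work, as an engineer would, in place of code of your own. Each camera call takes 0.05 s, during which the arm holds its last target. There are 200 camera calls.

### The job

Put away every cleaning bottle standing on the worktop: upright in the white caddy, one to a compartment, and then slide the blue lid fully shut and flip the red cam lever right over to clamp it. Then take the screwdriver from its wooden stand and, pushing down so that the bit stays seated, drive the brass childproof screw clockwise until it is fully home - with the screwdriver, never with the fingers - and put the screwdriver back upright in its stand. Leave the mug, the coffee pot and the sponge where they are.

Things in the scene. Friction and masses are not known exactly. Their poses are not given: they have to be found in the camera images.
- caddy: Fixed white caddy; origin on the worktop under the middle of its 2 x 2 compartments, z up. Compartments 64 x 64 mm, centres x = +-34, y = +-34 mm, floor 5 mm up, dividers to 40 mm, end walls (x = +-69) to 45 mm, side walls (y = +-70, 8 thick) to 110 mm. Rails (tops 112 mm) run along x at y = +-70 from x = -237 to 75. Screw post at (0, 98), lever bracket at (30, -91)
- lid (a joint): Travel of the blue lid along the caddy's +x: 0 open (its middle at x = -165 mm), 0.165 m fully shut over the compartments, at a stop. A 148 x 150 mm plate on the caddy's rails, top 117 mm above the worktop. About 2.5 N of friction
- lid_handle (a point): Grip point on the lid's yellow upright bar handle: on its middle, 24 mm above the lid's top, 10 mm below the bar's top (z 151 mm). The bar is 12 mm thick along the caddy's x and 80 mm long along its y
- cam_lever (a joint): Red cam lever: 0 open, 2.0 rad clamped. Swings about the caddy's y axis: at 0 it leans 0.6 rad from vertical to the caddy's +x, goes up over the vertical and down to the -x side, at 2.0 lying 1.4 rad from vertical. A spring holds it at either end: below 0.9 rad it snaps back open (0.23 N m at 0), above 0.9 it snaps to the clamped end
- lever_tip (a point): Centre of the round red grip at the end of the cam lever: 14 mm in diameter, 34 mm long along the caddy's y, 85 mm from the hinge; the lever's bar is 10 x 14 mm
- lever_hinge (a point): Hinge axis of the cam lever, 102 mm above the worktop, at x = +30, y = -97 mm in the caddy's frame
- screw (a joint): Angle turned by the brass screw, in rad: grows clockwise seen from above, starts below 1, stops fully home at 8.0. It sinks 1.1 mm per rad (8.8 mm in all). Turning it takes about 0.05 N m, and it stays where it is left
- screw_stem: Stem that carries the brass screw head (38 mm flange) and sinks with it; origin on the axis at the underside of the head, 127 mm above the worktop at screw angle 0. Screw axis vertical
- screw_recess (a point): Middle of the floor of the screw's cross recess, on the axis. Two crossing slots 7 mm wide, 8 mm deep (their top edge is 8 mm above this point), open at the ends, 24 mm long. The x and y axes of this frame lie along the slots and turn with the screw (at joint value 0 they are the caddy's axes)
- screwdriver: Screwdriver standing bit down in its stand, 156 mm long, 0.12 kg; origin at the bit's tip, z towards the handle. Cross bit 16 mm wide, blades 4 mm thick along its x and y, 12 mm high; shaft 10 mm thick; black collar 38 mm wide from 75 to 81 mm; square orange handle 28 x 28 mm from 81 to 156 mm, flats facing its x and y
- stand: Wooden block 68 x 68 x 82 mm on a 100 mm foot, fixed, with a 26 mm square hole from top to bottom; origin under its middle. The screwdriver hangs in it by the collar, its tip 7 mm above the worktop
- stand_hole (a point): Middle of the mouth of the stand's hole, 82 mm above the worktop
- bottle0: Cleaning bottle, green with a pale label, may be absent: 46 mm in diameter up to 66 mm, white cap 30 mm in diameter from 72 to 100 mm, 100 mm high, 0.18 kg; origin under its middle, z up
- bottle1: Cleaning bottle, yellow with a pale label, may be absent: 46 mm in diameter up to 66 mm, white cap 30 mm in diameter from 72 to 100 mm, 100 mm high, 0.18 kg; origin under its middle, z up
- bottle2: Cleaning bottle, amber with a pale label, may be absent: 46 mm in diameter up to 66 mm, white cap 30 mm in diameter from 72 to 100 mm, 100 mm high, 0.18 kg; origin under its middle, z up
- bottle3: Cleaning bottle, blue with a pale label, may be absent: 46 mm in diameter up to 66 mm, white cap 30 mm in diameter from 72 to 100 mm, 100 mm high, 0.18 kg; origin under its middle, z up
- mug: Blue ceramic mug, 85 mm high: leave it alone
- moka_pot: Aluminium coffee pot, 162 mm high: leave it alone
- sponge: Yellow and green sponge block, 100 x 65 x 29 mm: leave it alone
There are look-alikes about, which are no part of the job. Leave any purple look-alike of the bottle1 alone.

How it is judged:
By the outcome, as a careful person would: the job done as asked, in the order asked, and still so for the second after the job is handed in, with the robot touching nothing.
Of bottle0, bottle1, bottle2, bottle3 only 2 to 4 are there at a start; the rules pass over those that are not, and their reading is None.
At some moment in a run one of bottle0, bottle1, bottle2, bottle3 may be knocked a few centimetres aside while the robot is not near it.
It also fails if it takes over 210 s, if anything falls off the work surface, if the arm or the gripper's body presses on something with over 40 N, if the wrist force passes 120 N, or if a joint passes its speed limit or range.

## Working session

There is one attempt and no reset: what is moved stays moved. The work goes in short steps, Python scripts to look and compute and a tool call to move; the robot and the scene stay as the last step left them, time stands still between calls to the robot, and variables do not carry over. Pictures are saved under pics/ and viewed, at most 14 in all, crops included, and the job is handed in when it is done.

Besides the shell and the picture viewer there is one more tool, called in YAML: its name, and indented under it one key for each argument. arm_command: Moves the arm, as the interface text tells. Its arguments: {"type":"object","properties":{"steps":{"type":"string"},"force":{"type":"number"}},"required":["steps"]}

```bash
mkdir -p pics; ls; cat > h.py <<'E'
import numpy as np, cv2, math
from workcell import observe, camera, close_job, tip_extent
from scipy.spatial.transform import Rotation as Ro
def q2R(q): return Ro.from_quat([q[1],q[2],q[3],q[0]]).as_matrix()
def cam(name):
    s=observe(); c=camera(name); f=200/math.tan(math.radians(c['fovy'])/2); c['f']=f
    if name=='wrist':
        T=np.eye(4); T[:3,:3]=q2R(s['tcp_rot']); T[:3,3]=s['position']; W=T@np.array(c['hand_eye'])
        c['Rw'],c['o']=W[:3,:3],W[:3,3]
    else:
        R=np.array(c['R']); c['Rw']=R.T; c['o']=-R.T@np.array(c['t'])
    return c
def cloud(c):
    v,u=np.mgrid[0:400,0:640]; z=c['z_map']
    P=np.stack([(u-c['cx'])/c['f']*z,(v-c['cy'])/c['f']*z,z],-1)@c['Rw'].T+c['o']
    P[z==0]=np.nan; return P
def ray(c,u,v,h):
    d=c['Rw']@np.array([(u-c['cx'])/c['f'],(v-c['cy'])/c['f'],1]); return c['o']+d*(h-c['o'][2])/d[2]
def save(c,n,box=None,k=1):
    im=c['frame'][:,:,::-1]
    if box: im=im[box[1]:box[3],box[0]:box[2]]
    cv2.imwrite('pics/'+n,cv2.resize(im,None,fx=k,fy=k,interpolation=cv2.INTER_CUBIC))
E
python3 - <<'E'
from h import *
print(tip_extent, observe())
for n in('scene','top'):
    c=cam(n); save(c,n+'0.png',None,1.25); np.savez(n+'0.npz',P=cloud(c),im=c['frame']); print(n,c['f'],c['cx'],c['cy'],c['o'],c['Rw'].round(2).tolist())
E
```

```text
pics
0.017 {'clock': 0.0, 'joint_pos': array([ 1.06302713,  0.46838221, -0.01159896,  1.60365884,  0.00599108,
        1.07141448, -0.05633546]), 'joint_velocities': array([ 0.00088963, -0.00085317,  0.00134902,  0.00099291, -0.00021702,
       -0.00073091,  0.00111823]), 'joint_efforts': array([ 9.14192951e-04, -5.32391775e+01,  2.19546055e-02, -2.51302707e+01,
        1.15420265e-02,  7.73725798e-03, -1.75183533e-05]), 'position': array([ 0.29103353, -0.58058954,  0.24732046]), 'tcp_rot': array([-8.73750140e-04,  9.73131901e-01,  2.30246536e-01, -2.68857720e-04]), 'wrist_force': array([-0.23655802, -0.48002883, -0.54939663]), 'ft_torque': array([-0.01037346,  0.00098504, -0.00387135]), 'grasp_force': 0.0, 'width': 1.0010826286688235}
scene 413.46678472701973 319.4321588685686 199.7028744270082 [ 1.15061122 -0.65457329  0.69820058] [[0.79, 0.31, -0.52], [0.61, -0.44, 0.66], [-0.02, -0.84, -0.54]]
top 454.79162162882733 322.65367967766554 204.02165324954706 [0.4325175  0.0401003  1.32723359] [[-0.0, -0.99, 0.16], [-1.0, 0.0, 0.01], [-0.01, -0.16, -0.99]]
```

View pics/scene0.png

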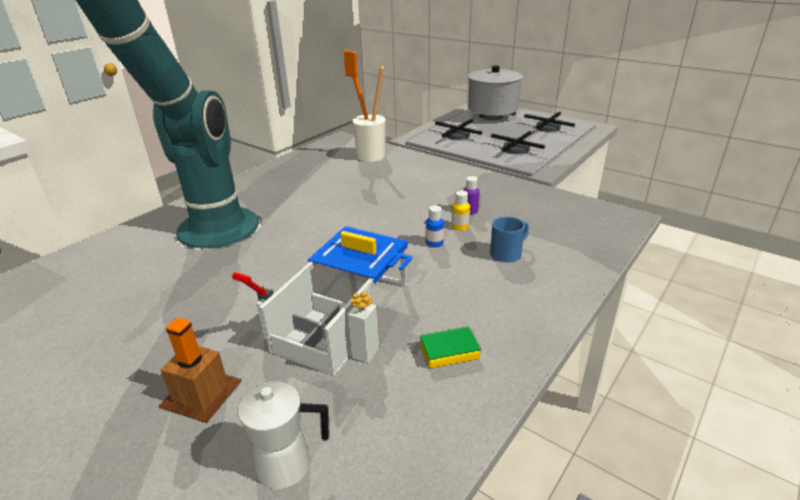

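View pics/top0.png

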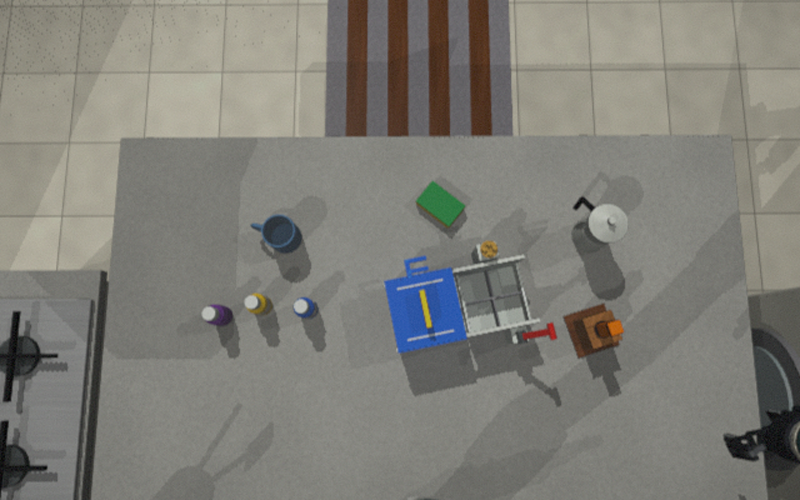

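The scene view shows the robot, caddy, lid, lever, stand and pot. In the top view (800-px scale):
- The blue bottle is at (304,307) and the yellow bottle at (257,303).
- The purple look-alike is at (215,315); it is the one thing that could be mistaken for a bottle. The mug at (280,233) is also blue.
- Lid (427,308), handle (426,308), screw (488,249), lever tip (547,331), screwdriver (613,328).

No green or amber bottle is visible.

```bash
python3 - <<'E'
from h import *
c=cam('top'); P=cloud(c); im=c['frame']; hsv=cv2.cvtColor(im,cv2.COLOR_RGB2HSV); H,S,V=[hsv[...,i].astype(int) for i in range(3)]
def comp(name,m,box,h=None):
    x0,y0,x1,y1=[int(v/1.25) for v in box]; k=np.zeros(m.shape,bool); k[y0:y1,x0:x1]=1; m=m&k&~np.isnan(P[...,0])
    if h: m&=(P[...,2]>h[0])&(P[...,2]<h[1])
    v,u=np.nonzero(m); 
    if len(u)<3: print(name,'none'); return
    Q=P[m]; r=cv2.minAreaRect((Q[:,:2]*1000).astype(np.float32))
    print(name,len(u),'px',u.mean().round(1),v.mean().round(1),'mean',Q.mean(0).round(4),'zr',Q[:,2].min().round(3),Q[:,2].max().round(3),'rect',np.round(r[0],1),np.round(r[1],1),round(r[2],1))
one=np.ones(H.shape,bool)
blue=(H>100)&(H<125)&(S>150); yel=(H>18)&(H<33)&(S>150); red=((H<6)|(H>174))&(S>170); ora=(H>7)&(H<16)&(S>200)&(V>150)
comp('lid',blue,(375,260,475,360),(.108,.124)); comp('lidfull',one,(375,255,475,360),(.111,.12))
comp('handle',yel,(410,280,440,340),(.135,.165))
comp('lever',red,(505,310,570,350)); comp('driver',one,(560,300,630,360),(.14,.2)); comp('stand',one,(560,300,630,360),(.07,.09))
comp('foot',one,(555,295,640,365),(.008,.03))
comp('screw',yel|((H>10)&(H<30)&(S>90)),(470,235,510,265),(.11,.16))
comp('walls',one,(445,245,545,345),(.1,.116))
comp('capblue',one,(285,290,330,325),(.09,.11));comp('capyel',one,(240,285,274,325),(.09,.11));comp('purple',one,(195,300,235,330),(.09,.11))
comp('mug',one,(245,205,305,255),(.06,.1)); comp('moka',one,(570,190,640,250),(.1,.2)); comp('sponge',one,(410,175,470,230),(.02,.04))
save(c,'crop1.png',(150,220,280,280),5)
E
```

```text
lid 2794 px 339.5 246.9 mean [0.5177 0.0055 0.1167] zr 0.108 0.124 rect [533.4   8.3] [189.1 146.1] 11.7
lidfull 3002 px 339.8 246.5 mean [0.5188 0.0047 0.1163] zr 0.111 0.12 rect [536.9 -13.8] [191.  199.3] 11.6
handle 112 px 340.1 246.8 mean [0.5153 0.0049 0.1505] zr 0.145 0.155 rect [515.2   4.8] [74.5  9.7] 11.6
lever 128 px 433.7 265.9 mean [ 0.4659 -0.2322  0.1578] zr 0.106 0.183 rect [ 468.3 -228.4] [27.6 51.3] 1.9
driver 156 px 490.6 262.6 mean [ 0.4742 -0.3767  0.1597] zr 0.141 0.167 rect [ 474.3 -378.8] [29. 29.] 16.5
stand 468 px 478.7 263.7 mean [ 0.4742 -0.3721  0.0818] zr 0.07 0.09 rect [ 474.8 -379.8] [67.9 70.3] 17.7
foot 121 px 464.8 265.1 mean [ 0.4726 -0.3547  0.0146] zr 0.008 0.03 rect [ 469.9 -356.9] [105.7 116.5] 9.3
screw 139 px 390.8 199.0 mean [ 0.6437 -0.1317  0.1318] zr 0.11 0.142 rect [ 643.7 -132.4] [34.5 32.9] 1.6
walls 783 px 385.1 239.8 mean [ 0.5373 -0.1166  0.1119] zr 0.1 0.116 rect [ 551.2 -137.9] [200.7 209.9] 90.0
capblue 102 px 240.2 245.1 mean [0.524  0.273  0.0989] zr 0.091 0.105 rect [524. 273.] [28.5 27.9] 52.3
capyel 103 px 200.8 241.9 mean [0.5328 0.3803 0.099 ] zr 0.09 0.107 rect [533.4 380.7] [28.1 29.1] 17.8
purple 107 px 166.9 251.0 mean [0.5083 0.4709 0.0988] zr 0.091 0.106 rect [508.3 471.4] [28.6 28.4] 28.9
mug 266 px 220.4 184.6 mean [0.6957 0.3382 0.0767] zr 0.06 0.09 rect [701.7 339.1] [98.5 73.4] 44.0
moka 924 px 483.5 178.0 mean [ 0.6988 -0.3788  0.1389] zr 0.101 0.168 rect [ 710.9 -384.3] [110.5  85.1] 10.3
sponge 744 px 351.9 163.1 mean [ 0.7693 -0.0349  0.0287] zr 0.021 0.038 rect [770.4 -35.4] [100.1  66.7] 51.0
```

View pics/crop1.png

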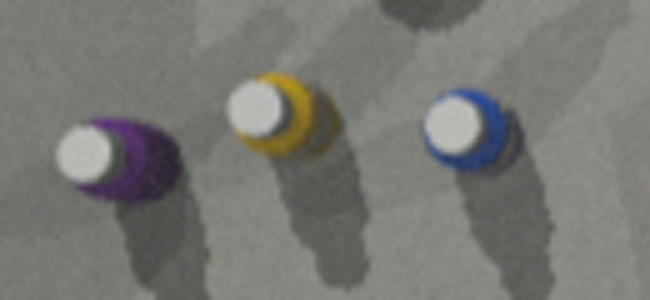

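Crop: purple is left at (100,155), yellow at (258,108) and blue at (455,125). The targets are yellow and blue. The caddy yaw is about -78.4°, and its origin is near (0.548,-0.157). Next I move over the bottles.

arm_command:
  steps: "9 35 5 0 0 -0.022 75;9 35 5 0 0 -0.022 75;9 35 5 0 0 -0.022 75;9 35 5 0 0 -0.022 75;9 35 5 0 0 -0.022 75;9 35 5 0 0 -0.022 75;9 35 5 0 0 -0.022 75;9 35 5 0 0 -0.022 75;9 35 5 0 0 -0.022 75;9 35 5 0 0 -0.022 75;9 35 5 0 0 -0.022 75;9 35 5 0 0 -0.020 75"
  force: 40

```text
clock: 1.15
position: [0.3992, -0.1593, 0.3086]
tcp_rot: [0.0, 0.995, 0.101, 0.0]
wrist_force: [0.7, -0.9, 0.6]
width: 0.706
grasp_force: 0.0
```

arm_command:
  steps: "9 35 0 0 0 0 75;9 35 0 0 0 0 75;9 35 0 0 0 0 75;9 35 0 0 0 0 75;9 35 0 0 0 0 75;9 35 0 0 0 0 75;9 35 0 0 0 0 75;9 35 0 0 0 0 75;9 35 0 0 0 0 75;9 35 0 0 0 0 75;9 35 0 0 0 0 75;9 35 0 0 0 0 75"

```text
clock: 2.15
position: [0.5075, 0.2604, 0.3081]
tcp_rot: [0.0, 0.995, 0.101, -0.0]
wrist_force: [1.2, 0.9, 0.0]
width: 0.706
grasp_force: 0.0
```

arm_command:
  steps: "9 35 0 0 0 0 75;9 35 0 0 0 0 75;0 0 0 0 0 0 75;0 0 0 0 0 0 75"

```text
clock: 2.48
position: [0.5244, 0.3313, 0.3072]
tcp_rot: [-0.0, 0.995, 0.103, -0.001]
wrist_force: [0.0, -0.2, 0.1]
width: 0.705
grasp_force: 0.0
```

```bash
cat >> h.py <<'E'
def caps():
    c=cam('wrist'); P=cloud(c); hsv=cv2.cvtColor(c['frame'],cv2.COLOR_RGB2HSV)
    m=((P[...,2]>.085)&(P[...,2]<.112)&(hsv[...,1]<60)).astype(np.uint8)
    n,l,st,ce=cv2.connectedComponentsWithStats(m)
    for i in range(1,n):
        if st[i,4]>80:
            Q=P[l==i]; r=cv2.minEnclosingCircle(np.argwhere(l==i)[:,::-1].astype(np.float32)); print('cap px',ce[i].round(),st[i,4],'xyz',Q.mean(0).round(4),'ray',ray(c,*r[0],.1).round(4),'diam',round(2*r[1]*np.median(c['z_map'][l==i])/c['f'],4))
    return c
def yaw():
    s=observe(); R=q2R(s['tcp_rot']); return np.degrees(np.arctan2(R[1,1],R[0,1]))
E
python3 - <<'E'
from h import *
s=observe(); print(s['position'],yaw(),s['width'],s['clock'],s['joint_pos'].round(2))
c=caps(); save(c,'w1.png'); print(np.array(c['hand_eye']).round(3))
E
```

```text
[0.52436945 0.33125145 0.30723952] -78.16487403091612 0.705351235799688 2.4833 [-0.19  0.44 -0.59  1.58  0.25  1.2  -2.18]
cap px [278. 155.] 528 xyz [0.5353 0.3807 0.1001] ray [0.5355 0.3808 0.1   ] diam 0.0312
cap px [200. 159.] 591 xyz [0.5113 0.4705 0.0991] ray [0.5118 0.47   0.1   ] diam 0.0357
cap px [362. 179.] 510 xyz [0.5266 0.2754 0.0998] ray [0.5269 0.2752 0.1   ] diam 0.0319
cap px [517. 175.] 128 xyz [0.5706 0.0932 0.0989] ray [0.5702 0.0922 0.1   ] diam 0.0215
cap px [496. 274.] 164 xyz [0.4355 0.0628 0.0984] ray [0.4333 0.0647 0.1   ] diam 0.0262
cap px [630. 274.] 209 xyz [ 0.4733 -0.1149  0.1   ] ray [ 0.4726 -0.1133  0.1   ] diam 0.031
[[ 0.001 -0.952 -0.306  0.078]
 [ 1.     0.001  0.001  0.   ]
 [-0.    -0.306  0.952 -0.127]
 [ 0.     0.     0.     1.   ]]
```

View pics/w1.png

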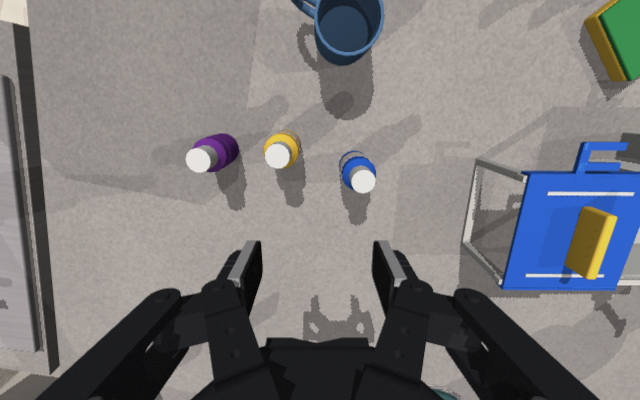

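The wrist view shows blue's cap at (362,179), yellow's at (278,155) and purple's at (200,159). These positions agree with the top view to about 2 mm. I grasp blue first.

arm_command:
  steps: "1 -28 -20 0 0 0 75;1 -28 -20 0 0 0 75;0 0 -35 0 0 0 75;0 0 -35 0 0 0 75;0 0 -35 0 0 0 75;0 0 -30 0 0 0 75;0 0 -20 0 0 0 75;0 0 -20 0 0 0 75;0 0 0 0 0 0 75;0 0 0 0 0 0 75"

```text
clock: 3.37
position: [0.5271, 0.2712, 0.093]
tcp_rot: [0.001, 0.995, 0.1, -0.001]
wrist_force: [-0.4, -0.6, 0.1]
width: 0.71
grasp_force: 0.0
```

arm_command:
  steps: "0 0 0 0 0 0 180;0 0 0 0 0 0 255;0 0 0 0 0 0 255;0 0 0 0 0 0 255;0 0 0 0 0 0 255;0 0 0 0 0 0 255;0 0 0 0 0 0 255"

```text
clock: 3.95
position: [0.5284, 0.2736, 0.0952]
tcp_rot: [-0.0, 0.995, 0.101, 0.002]
wrist_force: [-0.8, -0.1, 7.5]
width: 0.337
grasp_force: 39.6
```

arm_command:
  steps: "0 0 25 0 0 0 255;0 0 35 0 0 0 255;0 0 35 0 0 0 255;0 0 35 0 0 0 255;0 0 35 0 0 0 255;0 0 35 0 0 0 255;-2 -30 5 0 0 0 255;-2 -34 0 0 0 0 255;-2 -34 0 0 0 0 255;-2 -34 0 0 0 0 255;-2 -34 0 0 0 0 255;-2 -34 0 0 0 0 255"

```text
clock: 4.95
position: [0.5144, 0.0712, 0.2983]
tcp_rot: [0.0, 0.995, 0.101, -0.0]
wrist_force: [0.7, -0.0, -2.2]
width: 0.337
grasp_force: 40.5
```

arm_command:
  steps: "-2 -34 0 0 0 0 255;-1 -34 0 0 0 0 255;-1 -34 0 0 0 0 255;-1 -34 0 0 0 0 255;-1 -34 0 0 0 0 255;-1 -34 0 0 0 0 255;0 0 0 0 0 0 255;0 0 0 0 0 0 255"

```text
clock: 5.62
position: [0.5075, -0.1334, 0.298]
tcp_rot: [0.0, 0.995, 0.099, -0.0]
wrist_force: [0.7, 0.4, -2.2]
width: 0.335
grasp_force: 40.5
```

```bash
python3 - <<'E'
from h import *
s=observe(); print(s['position'],yaw(),s['width'],s['grasp_force'],s['clock'])
c=cam('wrist'); save(c,'w2.png'); P=cloud(c); np.savez('w2.npz',P=P,im=c['frame'])
hsv=cv2.cvtColor(c['frame'],cv2.COLOR_RGB2HSV)
m=(abs(P[...,2]-.151)<.006)&(hsv[...,0]>18)&(hsv[...,0]<33)&(hsv[...,1]>150); Q=P[m]; print('handle',len(Q),cv2.minAreaRect((Q[:,:2]*1000).astype(np.float32)) if len(Q)>5 else 0)
o=np.array([.5484,-.1568]); X=np.array([.2011,-.9796]); Y=np.array([.9796,.2011])
D=np.stack([(P[...,:2]-o)@X,(P[...,:2]-o)@Y],-1)*1000
for nm,lo,hi in (('div',.034,.043),('end',.0431,.05),('side',.105,.116)):
    m=(P[...,2]>lo)&(P[...,2]<hi)&(abs(D[...,0])<80)&(abs(D[...,1])<80); q=D[m]
    print(nm,len(q)); 
    for ax in (0,1): print(np.histogram(q[:,ax],bins=np.arange(-80,81,5))[0])
E
```

```text
[ 0.50747306 -0.13341953  0.29799461] -78.66486808352165 0.3352060108077452 40.51757991313934 5.6167
handle 1047 ((515.505615234375, 3.924036979675293), (77.14411926269531, 11.026851654052734), 11.643170356750488)
div 1007
[  0  73  20  20  23  20  12  16  16  15  11  16  15  17 245 109  19  19
  16  18  20  18  17  18  18  20  16  39 141   0   0   0]
[  0   0 125  18  23  17  19  16  23  22  18  21  18  15  20 157 211  21
  23  25  24  23  25  26  24  25  21  21  20   6   0   0]
end 1143
[214 274   7   6   6   1   1   2   4   3   4   4   3   4  11   7   9   9
   7  10   8   7   7   9   9   8   6  14 414  75   0   0]
[ 0  0 96 32 31 35 34 33 29 35 37 31 38 39 33 33 37 37 37 39 39 35 38 40
 44 39 45 39 43 95  0  0]
side 1915
[84 81 74 44 44 45 45 45 45 45 45 40 41 44 45 50 77 82 85 84 81 79 80 79
 76 76 84 76 74 65  0  0]
[  0 186 417   0   0   0   0   0   0   0   0   0   0   0   0   0   0   0
   0   0   0   0   0   0   0   0   0   0   0 725 587   0]
```

View pics/w2.png

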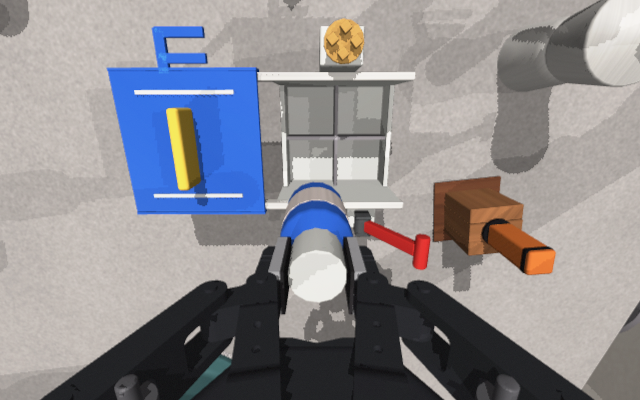

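The wrist view confirms the caddy: dividers near (335,135), side walls at rows 75 and 205, lever at (400,240). The pose agrees within about 1–2 mm, so I lower blue into (-34,-34).

arm_command:
  steps: "1 3 -30 0 0 0 255;0 0 -30 0 0 0 255;0 0 -30 0 0 0 255;0 0 -30 0 0 0 255;0 0 -30 0 0 0 255;0 0 -15 0 0 0 255;0 0 -15 0 0 0 255;0 0 -8 0 0 0 255;0 0 -7 0 0 0 255;0 0 0 0 0 0 255"

```text
clock: 6.5
position: [0.509, -0.127, 0.1025]
tcp_rot: [-0.0, 0.995, 0.102, -0.001]
wrist_force: [-0.0, -0.1, -1.8]
width: 0.336
grasp_force: 40.5
```

arm_command:
  steps: "0 0 0 0 0 0 110;0 0 0 0 0 0 110;0 0 0 0 0 0 110;0 0 25 0 0 0 110;0 0 35 0 0 0 110;0 0 35 0 0 0 110;0 0 35 0 0 0 90;0 0 35 0 0 0 75;0 0 30 0 0 0 75;0 0 0 0 0 0 75;0 0 0 0 0 0 75"

```text
clock: 7.42
position: [0.5104, -0.1283, 0.3011]
tcp_rot: [0.001, 0.995, 0.101, 0.003]
wrist_force: [-0.4, -0.4, -0.7]
width: 0.708
grasp_force: 0.0
```

```bash
python3 - <<'E'
from h import *
s=observe(); print(s['position'],yaw(),s['clock'])
for n in('wrist','top'):
    c=cam(n); P=cloud(c); m=(P[...,2]>.095)&(P[...,2]<.109)&(np.hypot(P[...,0]-.508,P[...,1]+.13)<.03); print(n,m.sum(),P[m].mean(0).round(4) if m.any() else 0)
save(c,'t2.png',(140,130,560,330),1.5)
hsv=cv2.cvtColor(c['frame'],cv2.COLOR_RGB2HSV)
m=(abs(P[...,2]-.1)<.012)&(np.hypot(P[...,0]-.533,P[...,1]-.38)<.06); print('yel',m.sum(),P[m].mean(0) if m.any() else 0)
E
```

```text
[ 0.51036786 -0.1282957   0.30106748] -78.40068909380977 7.4167
wrist 521 [ 0.5066 -0.1257  0.1054]
top 31 [ 0.4964 -0.1249  0.1036]
yel 104 [0.53266005 0.38023428 0.09892518]
```

View pics/t2.png

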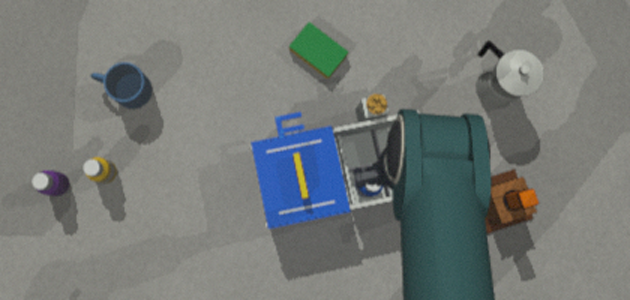

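The top view shows the blue bottle seated at (372,187), and yellow unmoved at (95,168). I now fetch yellow.

arm_command:
  steps: "2 34 0 0 0 0 75;2 34 0 0 0 0 75;2 34 0 0 0 0 75;2 34 0 0 0 0 75;2 34 0 0 0 0 75;2 34 0 0 0 0 75;2 34 0 0 0 0 75;2 34 0 0 0 0 75;2 34 0 0 0 0 75;2 34 0 0 0 0 75;2 34 0 0 0 0 75;1 34 0 0 0 0 75"

```text
clock: 8.52
position: [0.5317, 0.281, 0.2963]
tcp_rot: [0.001, 0.995, 0.101, -0.002]
wrist_force: [0.7, -0.7, -0.2]
width: 0.708
grasp_force: 0.0
```

arm_command:
  steps: "0 34 0 0 0 0 75;0 34 0 0 0 0 75;0 33 0 0 0 0 75;0 0 -50 0 0 0 75;0 0 0 0 0 0 75;0 0 0 0 0 0 75"

```text
clock: 9.02
position: [0.5308, 0.3798, 0.253]
tcp_rot: [0.002, 0.995, 0.102, -0.003]
wrist_force: [0.0, -0.8, -0.1]
width: 0.704
grasp_force: 0.0
```

```bash
python3 - <<'E'
from h import *
s=observe(); print(s['position'],yaw(),s['clock']); caps()
E
```

```text
[0.53084593 0.3797524  0.25295954] -78.33022459321072 9.0167
cap px [315. 178.] 702 xyz [0.5358 0.3817 0.1   ] ray [0.5359 0.3816 0.1   ] diam 0.0314
cap px [225. 183.] 767 xyz [0.5118 0.4711 0.0993] ray [0.5126 0.4711 0.1   ] diam 0.0336
cap px [591. 200.] 246 xyz [0.571  0.0927 0.0978] ray [0.571  0.0939 0.1   ] diam 0.0264
cap px [558. 309.] 279 xyz [0.4356 0.0626 0.0984] ray [0.4364 0.0653 0.1   ] diam 0.0309
```

arm_command:
  steps: "3 1 -30 0 0 0 75;0 0 -35 0 0 0 75;0 0 -35 0 0 0 75;0 0 -28 0 0 0 75;0 0 -18 0 0 0 75;0 0 -14 0 0 0 75;0 0 0 0 0 0 75;0 0 0 0 0 0 75;0 0 0 0 0 0 180;0 0 0 0 0 0 255;0 0 0 0 0 0 255"

```text
clock: 9.98
position: [0.5364, 0.3825, 0.0988]
tcp_rot: [-0.001, 0.995, 0.101, 0.001]
wrist_force: [-0.4, -0.7, 3.5]
width: 0.332
grasp_force: 39.1
```

arm_command:
  steps: "0 0 0 0 0 0 255;0 0 0 0 0 0 255;0 0 0 0 0 0 255;0 0 0 0 0 0 255"

```text
clock: 10.32
position: [0.5364, 0.3825, 0.0988]
tcp_rot: [-0.001, 0.995, 0.101, 0.001]
wrist_force: [-0.0, -2.0, 7.0]
width: 0.335
grasp_force: 39.3
```

arm_command:
  steps: "0 0 25 0 0 0 255;0 0 35 0 0 0 255;0 0 35 0 0 0 255;0 0 35 0 0 0 255;0 0 35 0 0 0 255;0 0 37 0 0 0 255;3 -30 0 0 0 0 255;3 -34 0 0 0 0 255;3 -34 0 0 0 0 255;3 -34 0 0 0 0 255;3 -34 0 0 0 0 255;3 -34 0 0 0 0 255"

```text
clock: 11.32
position: [0.5529, 0.1803, 0.2988]
tcp_rot: [0.0, 0.995, 0.101, 0.0]
wrist_force: [0.1, 0.1, -2.1]
width: 0.334
grasp_force: 40.1
```

arm_command:
  steps: "3 -34 0 0 0 0 255;3 -34 0 0 0 0 255;3 -34 0 0 0 0 255;3 -34 0 0 0 0 255;3 -34 0 0 0 0 255;3 -34 0 0 0 0 255;3 -34 0 0 0 0 255;3 -34 0 0 0 0 255;3 -34 0 0 0 0 255;3 -34 0 0 0 0 255;4 -26 0 0 0 0 255;0 0 0 0 0 0 255"

```text
clock: 12.32
position: [0.5864, -0.1923, 0.2981]
tcp_rot: [0.002, 0.995, 0.096, -0.001]
wrist_force: [-0.3, -0.7, -1.8]
width: 0.331
grasp_force: 40.2
```

arm_command:
  steps: "0 0 0 0 0 0 255;0 0 0 0 0 0 255"

```text
clock: 12.48
position: [0.5871, -0.183, 0.2985]
tcp_rot: [-0.001, 0.995, 0.102, -0.0]
wrist_force: [-0.3, 0.3, -2.6]
width: 0.338
grasp_force: 40.2
```

arm_command:
  steps: "1 0 -30 0 0 0 255;0 0 -30 0 0 0 255;0 0 -30 0 0 0 255;0 0 -30 0 0 0 255;0 0 -30 0 0 0 255;0 0 -15 0 0 0 255;0 0 -15 0 0 0 255;0 0 -8 0 0 0 255;0 0 -7 0 0 0 255;0 0 0 0 0 0 255"

```text
clock: 13.32
position: [0.5892, -0.1834, 0.1042]
tcp_rot: [0.0, 0.995, 0.102, 0.001]
wrist_force: [-1.4, -0.3, -1.6]
width: 0.335
grasp_force: 40.7
```

arm_command:
  steps: "0 0 0 0 0 0 110;0 0 0 0 0 0 110;0 0 0 0 0 0 110;0 0 25 0 0 0 110;0 0 35 0 0 0 110;0 0 35 0 0 0 110;0 0 35 0 0 0 110;0 0 35 0 0 0 110;0 0 0 0 0 0 110;0 0 0 0 0 0 110"

```text
clock: 14.15
position: [0.5896, -0.1841, 0.2718]
tcp_rot: [0.001, 0.995, 0.101, 0.003]
wrist_force: [-0.8, -0.4, -0.4]
width: 0.569
grasp_force: 0.0
```

arm_command:
  steps: "-4 30 0 0 0 0 110;-10 30 0 0 0 0 110;-12 30 0 0 0 0 110;-12 30 0 0 0 0 110;-12 30 0 0 0 0 110;-12 30 0 0 0 0 110;-11 6 0 0 0 0 110;0 0 0 0 0 0 110;0 0 0 0 0 0 110"

```text
clock: 14.9
position: [0.5148, 0.0015, 0.268]
tcp_rot: [0.0, 0.995, 0.101, -0.001]
wrist_force: [-0.2, 0.5, 0.2]
width: 0.572
grasp_force: 0.0
```

```bash
python3 - <<'E'
from h import *
s=observe(); print(s['position'],yaw(),s['clock'])
c=cam('wrist'); P=cloud(c); hsv=cv2.cvtColor(c['frame'],cv2.COLOR_RGB2HSV)
m=(abs(P[...,2]-.151)<.006)&(hsv[...,0]>18)&(hsv[...,0]<33)&(hsv[...,1]>150); Q=P[m]; print('handle',len(Q),cv2.minAreaRect((Q[:,:2]*1000).astype(np.float32)) if len(Q)>5 else 0)
for n in('wrist','top'):
    c=cam(n); P=cloud(c)
    for t in ((.508,-.13),(.5885,-.1833)):
        m=(P[...,2]>.095)&(P[...,2]<.109)&(np.hypot(P[...,0]-t[0],P[...,1]-t[1])<.025); print(n,m.sum(),P[m].mean(0).round(4) if m.any() else 0)
    save(c,n+'3.png')
E
```

```text
[0.5147675  0.00146602 0.26797868] -78.36041310191845 14.9
handle 1015 ((516.5032958984375, 4.9974870681762695), (78.60115814208984, 10.596856117248535), 11.142765998840332)
wrist 649 [ 0.5069 -0.1239  0.1049]
wrist 819 [ 0.5865 -0.1797  0.1047]
top 82 [ 0.5051 -0.1281  0.1043]
top 100 [ 0.585  -0.1819  0.1039]
```

View pics/wrist3.png

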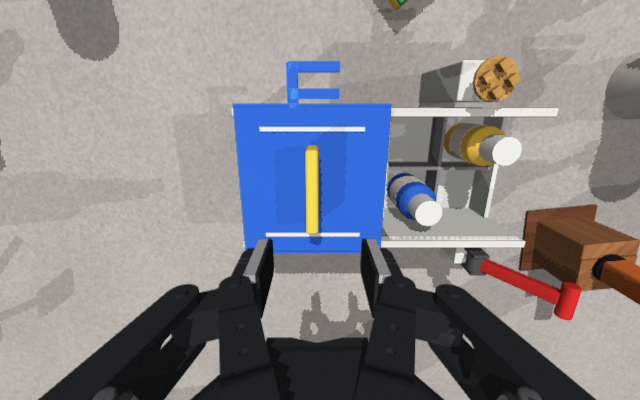

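Wrist view: both bottles stand upright, blue at (428,213) and yellow at (507,151). The handle is at (312,190). I take the handle next.

arm_command:
  steps: "1 3 -30 0 0 0 110;0 0 -30 0 0 0 110;0 0 -30 0 0 0 110;0 0 -20 0 0 0 110;0 0 -14 0 0 0 110;0 0 0 0 0 0 110;0 0 0 0 0 0 180;0 0 0 0 0 0 255;0 0 0 0 0 0 255;0 0 0 0 0 0 255;0 0 0 0 0 0 255;0 0 0 0 0 0 255"
  force: 60

```text
clock: 16.05
position: [0.5173, 0.0048, 0.1459]
tcp_rot: [0.0, 0.995, 0.101, 0.001]
wrist_force: [-0.5, -0.3, 5.1]
width: 0.129
grasp_force: 59.7
```

arm_command:
  steps: "1 -5 0 0 0 0 255;2 -10 0 0 0 0 255;3 -14 0 0 0 0 255;3 -14 0 0 0 0 255;3 -14 0 0 0 0 255"

```text
clock: 16.47
position: [0.5287, -0.0512, 0.1459]
tcp_rot: [-0.0, 0.995, 0.102, 0.001]
wrist_force: [-3.1, 3.6, 8.3]
width: 0.125
grasp_force: 60.0
```

arm_command:
  steps: "3 -14 0 0 0 0 255;3 -14 0 0 0 0 255;3 -14 0 0 0 0 255;3 -14 0 0 0 0 255;3 -14 0 0 0 0 255;3 -14 0 0 0 0 255;2 -11 0 0 0 0 255;1 -6 0 0 0 0 255;1 -4 0 0 0 0 255;0 0 0 0 0 0 255"

```text
clock: 17.3
position: [0.5491, -0.1511, 0.1459]
tcp_rot: [-0.004, 0.995, 0.103, -0.002]
wrist_force: [-9.2, 14.0, 16.4]
width: 0.126
grasp_force: 61.4
```

arm_command:
  steps: "0 -3 0 0 0 0 255;0 -3 0 0 0 0 255;0 0 0 0 0 0 255"

```text
clock: 17.55
position: [0.5491, -0.1512, 0.1459]
tcp_rot: [-0.007, 0.995, 0.104, -0.002]
wrist_force: [-9.8, 25.7, 17.2]
width: 0.129
grasp_force: 61.9
```

```bash
python3 - <<'E'
from h import *
s=observe(); print(s['position'],yaw(),s['clock'],s['wrist_force'])
c=cam('scene'); save(c,'s4.png',(180,150,400,320),3)
c=cam('top'); P=cloud(c); hsv=cv2.cvtColor(c['frame'],cv2.COLOR_RGB2HSV)
X=np.array([.2011,-.9796]);Y=np.array([.9796,.2011]);o=np.array([.5484,-.1568])
m=(abs(P[...,2]-.117)<.006)&(hsv[...,0]>100)&(hsv[...,0]<125)&(hsv[...,1]>150)
d=(P[...,:2]-o); x=(d@X)[m]*1000; y=(d@Y)[m]*1000; x=x[abs(y)<65]; print(len(x),np.percentile(x,[0,1,99,100]))
E
```

```text
[ 0.54907631 -0.15123948  0.14589914] -78.01734025148546 17.55 [-9.75299358 25.69295665 17.16912998]
1008 [-78.74374832 -77.47309055   9.08938631  19.32079989]
```

View pics/s4.png

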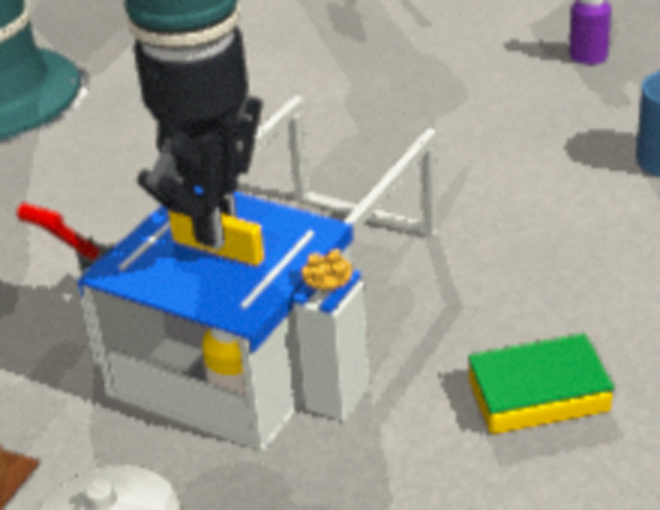

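The scene view shows the lid over the caddy, with its fork around the screw post at (330,275). I release and check the travel.

arm_command:
  steps: "0 3 0 0 0 0 255;0 2 0 0 0 0 180;0 0 0 0 0 0 110;0 0 0 0 0 0 110;0 0 30 0 0 0 110;0 0 35 0 0 0 110;0 0 35 0 0 0 110;-10 35 20 0 0 0 110;-10 35 0 0 0 0 110;-10 35 0 0 0 0 110;0 0 0 0 0 0 110;0 0 0 0 0 0 110"

```text
clock: 18.65
position: [0.5202, -0.052, 0.2652]
tcp_rot: [0.0, 0.995, 0.103, 0.0]
wrist_force: [0.2, -0.1, -1.0]
width: 0.568
grasp_force: 0.0
```

```bash
python3 - <<'E'
from h import *
s=observe(); print(s['position'],yaw(),s['clock'],s['wrist_force'])
X=np.array([.2011,-.9796]);Y=np.array([.9796,.2011]);o=np.array([.5484,-.1568])
def f(P,im):
    hsv=cv2.cvtColor(im,cv2.COLOR_RGB2HSV); d=(P[...,:2]-o)
    m=(abs(P[...,2]-.117)<.006)&(hsv[...,0]>100)&(hsv[...,0]<125)&(hsv[...,1]>150)
    x=(d@X)[m]*1000; y=(d@Y)[m]*1000; x=x[abs(y)<65]; 
    m=(abs(P[...,2]-.151)<.006)&(hsv[...,0]>18)&(hsv[...,0]<33)&(hsv[...,1]>150)
    print(len(x),np.percentile(x,[0,1,99,100]), 'handle',m.sum(),(d@X)[m].mean()*1000,(d@Y)[m].mean()*1000)
a=np.load('top0.npz'); f(a['P'],a['im'])
c=cam('top'); f(cloud(c),c['frame'])
c=cam('wrist'); f(cloud(c),c['frame']); save(c,'w5.png')
E
```

```text
[ 0.52017945 -0.05195786  0.26517406] -78.21767027578315 18.65 [ 0.2374825  -0.0660272  -0.97414713]
2223 [-237.37854379 -236.31514554  -92.93546729  -91.30177659] handle 107 -165.03163696602618 1.0341182718740909
537 [29.4420458  34.55512192 67.34943951 68.10539816] handle 0 nan nan
15567 [-79.39607677 -78.03032624  66.56828932  68.72647687] handle 1261 -7.344202215889185 3.147087704799238<stdin>:9: RuntimeWarning: Mean of empty slice.
  ret = ret.dtype.type(ret / rcount)
```

View pics/w5.png

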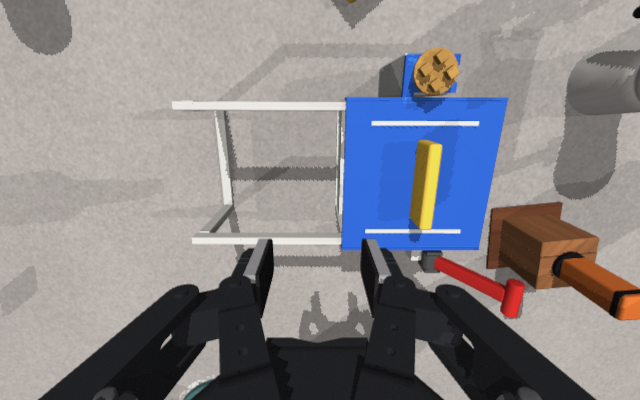

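The wrist view shows the lid about 5–6 mm short of its stop, with its right edge at column 505 and the handle at (427,185). Nothing visible is blocking it. I push the handle again from behind with closed fingers.

arm_command:
  steps: "10 -35 0 0 0 0 255;11 -36 0 0 0 0 255;0 0 -30 0 0 0 255;0 0 -30 0 0 0 255;0 0 -30 0 0 0 255;0 0 -28 0 0 0 255;0 0 0 0 0 0 255;2 -8 0 0 0 0 255;1 -5 0 0 0 0 255;0 0 0 0 0 0 255"

```text
clock: 19.58
position: [0.5425, -0.1323, 0.1459]
tcp_rot: [-0.004, 0.995, 0.102, -0.002]
wrist_force: [-3.8, 13.5, -10.3]
width: 0.0
grasp_force: 6.9
```

arm_command:
  steps: "1 -4 0 0 0 0 255;1 -4 0 0 0 0 255;1 -4 0 0 0 0 255;0 0 0 0 0 0 255"

```text
clock: 19.92
position: [0.5426, -0.1329, 0.1459]
tcp_rot: [-0.011, 0.994, 0.105, -0.006]
wrist_force: [-14.0, 37.0, 1.7]
width: 0.002
grasp_force: 19.8
```

The 37 N stop is firm. The wrist histogram taken earlier put the caddy's walls about 5 mm toward -x from my origin, and the screw measurement showed the same 5 mm, so the lid is fully shut. The corrected origin is (0.5474,-0.1519). Next is the lever: I come down on its +x side.

arm_command:
  steps: "0 12 0 0 0 0 255;0 6 30 0 0 0 255;0 0 35 0 0 0 255;0 0 35 0 0 0 255;-11 -27 15 0 0 0 255;-11 -27 0 0 0 0 255;-11 -27 0 0 0 0 255;-11 -27 0 0 0 0 255;-11 -27 0 0 0 0 255;-9 -17 0 0 0 0 255;0 0 0 0 0 0 255;0 0 0 0 0 0 255"

```text
clock: 20.92
position: [0.4833, -0.2856, 0.2639]
tcp_rot: [0.001, 0.995, 0.099, 0.001]
wrist_force: [0.1, -0.2, 0.5]
width: 0.002
grasp_force: 0.0
```

```bash
python3 - <<'E'
from h import *
s=observe(); print(s['position'],yaw(),s['clock'])
X=np.array([.2011,-.9796]);Y=np.array([.9796,.2011]);o=np.array([.5474,-.1519])
for n in('top','scene','wrist'):
    c=cam(n); P=cloud(c); hsv=cv2.cvtColor(c['frame'],cv2.COLOR_RGB2HSV); d=P[...,:2]-o
    red=((hsv[...,0]<6)|(hsv[...,0]>174))&(hsv[...,1]>170)&(np.hypot(d[...,0],d[...,1])<.2)
    m=red&(P[...,2]>.165)
    print(n,red.sum(),m.sum(),[np.round(np.percentile(v[m]*1000,[2,50,98])) for v in (d@X,d@Y,P[...,2])] if m.any() else 0)
    b=(hsv[...,0]>12)&(hsv[...,0]<25)&(hsv[...,1]>90)&(abs(P[...,2]-.135)<.015)&(np.hypot((d@X),(d@Y)-.098)<.035)
    if b.any(): print('screw',b.sum(),[np.round(np.percentile(v[b]*1000,[1,50,99]),1) for v in (d@X,d@Y,P[...,2])])
E
```

```text
[ 0.48331884 -0.28564262  0.26391939] -78.61866264505552 20.9167
top 128 62 [array([68., 76., 82.]), array([-110.,  -96.,  -82.]), array([166., 178., 182.])]
screw 136 [array([-16.1,  -1.2,  15.9]), array([ 81.8,  97.6, 115.6]), array([124.3, 131.3, 140.3])]
scene 143 76 [array([75., 80., 84.]), array([-111.,  -92.,  -79.]), array([167., 175., 179.])]
screw 152 [array([-15.4,   3.8,  17.9]), array([ 83.9, 101. , 116.5]), array([126.3, 130.6, 139. ])]
wrist 1162 717 [array([67., 78., 84.]), array([-112.,  -95.,  -80.]), array([167., 179., 181.])]
```

arm_command:
  steps: "-7 -1 -30 0 0 0 255;0 0 -32 0 0 0 255;0 0 -32 0 0 0 255;0 0 0 0 0 0 255;-3 12 0 0 0 0 255;-3 12 0 0 0 0 255;-2 10 0 0 0 0 255;-2 10 0 0 0 0 255;-2 10 0 0 0 0 255;-2 10 0 0 0 0 255"

```text
clock: 21.9
position: [0.4643, -0.2196, 0.1707]
tcp_rot: [0.002, 0.995, 0.102, 0.003]
wrist_force: [1.9, -2.6, 11.7]
width: 0.002
grasp_force: 5.8
```

arm_command:
  steps: "-2 10 0 0 0 0 255;-2 10 0 0 0 0 255;-2 10 0 0 0 0 255;-2 10 0 0 0 0 255;-2 10 0 0 0 0 255;-2 10 0 0 0 0 255;-2 10 0 0 0 0 255;-2 10 0 0 0 0 255;0 0 0 0 0 0 255;0 0 0 0 0 0 255"

```text
clock: 22.73
position: [0.4463, -0.1396, 0.1676]
tcp_rot: [0.0, 0.995, 0.102, -0.0]
wrist_force: [0.7, -0.2, 0.4]
width: 0.001
grasp_force: 0.0
```

```bash
python3 - <<'E'
from h import *
s=observe(); print(s['position'],yaw(),s['clock'],s['wrist_force'])
X=np.array([.2011,-.9796]);Y=np.array([.9796,.2011]);o=np.array([.5474,-.1519])
d=s['position'][:2]-o; print('tcp caddy',d@X,d@Y)
for n in('top','scene'):
    c=cam(n); P=cloud(c); hsv=cv2.cvtColor(c['frame'],cv2.COLOR_RGB2HSV); d=P[...,:2]-o
    m=((hsv[...,0]<6)|(hsv[...,0]>174))&(hsv[...,1]>170)&(np.hypot(d[...,0],d[...,1])<.2)
    print(n,m.sum(),[np.round(np.percentile(v[m]*1000,[2,50,98])) for v in (d@X,d@Y,P[...,2])] if m.any() else 0)
E
```

```text
[ 0.44631771 -0.13955011  0.16764788] -78.31408520075192 22.7333 [ 0.67840157 -0.21163452  0.40522695]
tcp caddy -0.03242560418430285 -0.09653664803350542
top 6 [array([-57., -54., -52.]), array([-85., -83., -81.]), array([121., 123., 125.])]
scene 172 [array([-55., -28.,  18.]), array([-108.,  -93.,  -81.]), array([108., 115., 123.])]
```

The lever is clamped: its tip is at caddy x≈-54, z≈0.116. Next is the screwdriver.

arm_command:
  steps: "0 0 30 0 0 0 255;0 0 35 0 0 0 200;0 0 35 0 0 0 75;3 -25 30 0 0 0.01 75;4 -30 0 0 0 0.02 75;4 -30 0 0 0 0.02 75;4 -30 0 0 0 0.02 75;4 -30 0 0 0 0.02 75;4 -30 0 0 0 0 75;4 -30 0 0 0 0 75;2 -28 0 0 0 0 75;0 -6 0 0 0 0 75"

```text
clock: 23.83
position: [0.4736, -0.3854, 0.2967]
tcp_rot: [0.001, 0.99, 0.142, -0.001]
wrist_force: [-0.6, -0.7, -0.3]
width: 0.706
grasp_force: 0.0
```

arm_command:
  steps: "0 0 0 0 0 0 75;0 0 0 0 0 0 75"

```text
clock: 24.0
position: [0.475, -0.3789, 0.2971]
tcp_rot: [-0.001, 0.989, 0.145, -0.0]
wrist_force: [1.1, 0.5, 0.4]
width: 0.708
grasp_force: 0.0
```

```bash
python3 - <<'E'
from h import *
s=observe(); print(s['position'],yaw(),s['clock'],s['joint_pos'].round(2))
c=cam('wrist'); save(c,'w6.png')
def f(n,c):
    P=cloud(c); d=np.hypot(P[...,0]-.4745,P[...,1]+.379)
    for nm,lo,hi,r in (('hand',.157,.169,.03),('block',.077,.087,.06)):
        m=(P[...,2]>lo)&(P[...,2]<hi)&(d<r); Q=P[m]
        if len(Q)>10: print(n,nm,len(Q),Q.mean(0).round(4),cv2.minAreaRect((Q[:,:2]*1000).astype(np.float32)))
f('wrist',c); f('scene',cam('scene'))
E
```

```text
[ 0.47501868 -0.37885524  0.29711771] -73.27673195666799 24.0 [ 0.91  0.39 -0.38  1.64  0.15  1.15 -0.79]
wrist hand 857 [ 0.476  -0.3794  0.1632] ((475.3260192871094, -379.5342712402344), (28.165952682495117, 28.551891326904297), 17.15756607055664)
wrist block 1868 [ 0.4825 -0.3777  0.0827] ((474.6661376953125, -379.9188232421875), (68.2167739868164, 68.02075958251953), 17.66421127319336)
scene hand 162 [ 0.4784 -0.3813  0.1614] ((475.86688232421875, -379.7443542480469), (29.03817367553711, 30.752729415893555), 17.021820068359375)
scene block 548 [ 0.4866 -0.3848  0.0814] ((476.5057678222656, -379.39788818359375), (67.68917083740234, 69.89412689208984), 17.717784881591797)
```

View pics/w6.png

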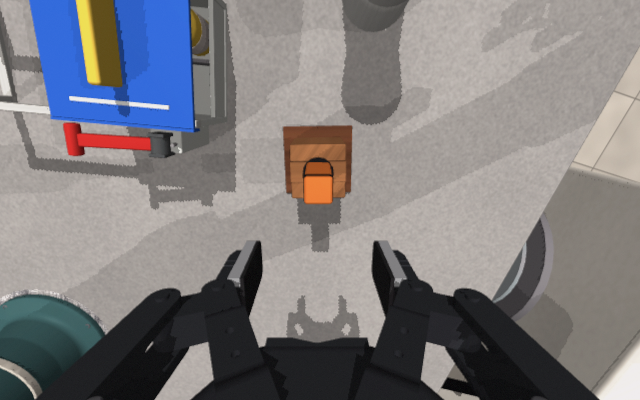

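The wrist view shows the screwdriver's orange top at (318,188) and the lever clamped at left (115,142). The driver is at (0.4753,-0.3795) with yaw 17.2°, so I grasp it.

arm_command:
  steps: "0 -1 -30 0 0 0.009 75;0 0 -35 0 0 0 75;0 0 -35 0 0 0 75;0 0 -30 0 0 0 75;0 0 -25 0 0 0 75;0 0 -14 0 0 0 75;0 0 0 0 0 0 75;0 0 0 0 0 0 150;0 0 0 0 0 0 255;0 0 0 0 0 0 255;0 0 0 0 0 0 255;0 0 0 0 0 0 255"
  force: 90

```text
clock: 25.1
position: [0.4765, -0.3804, 0.1307]
tcp_rot: [0.001, 0.989, 0.15, 0.001]
wrist_force: [-0.2, 1.1, 6.5]
width: 0.318
grasp_force: 88.8
```

arm_command:
  steps: "0 0 0 0 0 0 255;0 0 0 0 0 0 255;0 0 10 0 0 0 255;0 0 20 0 0 0 255;0 0 30 0 0 0 255;0 0 35 0 0 0 255;0 0 35 0 0 0 255;0 0 35 0 0 0 255;0 0 25 0 0 0 255;0 0 0 0 0 0 255;0 0 0 0 0 0 255"

```text
clock: 26.02
position: [0.4756, -0.3804, 0.3208]
tcp_rot: [0.001, 0.989, 0.15, 0.001]
wrist_force: [0.2, -0.2, -1.7]
width: 0.323
grasp_force: 88.6
```

arm_command:
  steps: "9 29 3 0 0 0 255;9 29 3 0 0 0 255;9 29 3 0 0 0 255;9 29 2 0 0 0 255;9 29 0 0 0 0 255;9 29 0 0 0 0 255;9 29 0 0 0 0 255;9 29 0 0 0 0 255;0 0 0 0 0 0 255;0 0 0 0 0 0 255"

```text
clock: 26.85
position: [0.5469, -0.1458, 0.3282]
tcp_rot: [-0.001, 0.988, 0.152, -0.001]
wrist_force: [0.1, -1.1, -2.2]
width: 0.319
grasp_force: 88.7
```

```bash
python3 - <<'E'
from h import *
s=observe(); print(s['position'],yaw(),s['clock'],s['joint_pos'].round(2))
c=cam('wrist'); P=cloud(c); hsv=cv2.cvtColor(c['frame'],cv2.COLOR_RGB2HSV)
d=np.hypot(P[...,0]-.6434,P[...,1]+.1322); b=(hsv[...,0]>8)&(hsv[...,0]<28)&(hsv[...,1]>80)&(d<.03)&(P[...,2]>.115)
Q=P[b]; print(b.sum(),np.histogram(Q[:,2],bins=np.arange(.115,.15,.002)))
t=Q[Q[:,2]>np.percentile(Q[:,2],90)-.003]; print(len(t),t.mean(0),cv2.minEnclosingCircle((t[:,:2]*1000).astype(np.float32)))
z0=np.median(t[:,2])
v,u=np.nonzero(b); print(u.mean(),v.mean(),ray(c,u.mean(),v.mean(),z0))
save(c,'w7.png',(int(u.mean())-40,max(0,int(v.mean())-40),int(u.mean())+40,int(v.mean())+40),7)
# rectified top view at z0, 0.25mm/px world x up,y left
g=np.array([[ (i-100)*.25e-3,(j-100)*.25e-3] for i in range(200) for j in range(200)])
W=np.c_[.6434-g[:,0],-.1322-g[:,1],np.full(len(g),z0)]; q=(W-c['o'])@c['Rw']; m=np.stack([q[:,0]/q[:,2]*c['f']+c['cx'],q[:,1]/q[:,2]*c['f']+c['cy']],-1).reshape(200,200,2).astype(np.float32)
r=cv2.remap(c['frame'],m,None,cv2.INTER_CUBIC); cv2.imwrite('pics/rect.png',cv2.resize(r[:,:,::-1],None,fx=3,fy=3))
E
```

```text
[ 0.54688377 -0.14577556  0.32822132] -72.45932771537353 26.85 [ 0.61  0.3  -0.5   1.69  0.16  1.19 -1.2 ]
1004 (array([  0,   0,   1,   0,   0,   0,  12, 414, 287,   6,  10, 168, 106,
         0,   0,   0,   0]), array([0.115, 0.117, 0.119, 0.121, 0.123, 0.125, 0.127, 0.129, 0.131,
       0.133, 0.135, 0.137, 0.139, 0.141, 0.143, 0.145, 0.147, 0.149]))
282 [ 0.64351411 -0.13154695  0.13873726] ((643.397705078125, -131.7174530029297), 16.021921157836914)
331.73207171314743 85.62450199203187 [ 0.64305527 -0.13147782  0.13869793]
```

View pics/rect.png

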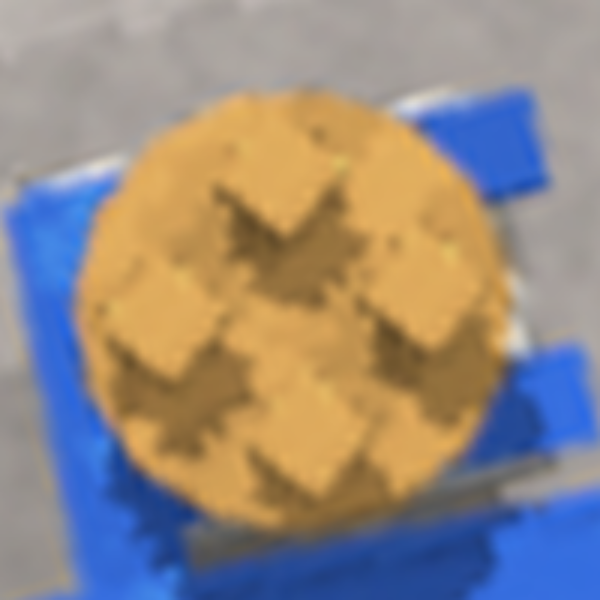

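The rectified view shows the four crown blocks with centre near (296,304), so the slots lie at -39.3° mod 90. That makes the screw angle about 0.89 rad; the axis is at (0.6432,-0.1318) and the crown top at 0.1387. I rotate to +140.7° and hover.

arm_command:
  steps: "8 1 0 0 0 0.12 255;8 1 0 0 0 0.12 255;8 1 0 0 0 0.12 255;8 1 0 0 0 0.12 255;8 1 0 0 0 0.12 255;8 1 0 0 0 0.12 255;8 1 0 0 0 0.12 255;8 1 0 0 0 0.12 255;8 1 0 0 0 0.12 255;8 1 0 0 0 0.12 255;8 2 0 0 0 0.12 255;8 2 0 0 0 0.12 255"

```text
clock: 27.9
position: [0.6428, -0.1367, 0.3282]
tcp_rot: [-0.001, 0.643, 0.766, -0.001]
wrist_force: [-0.5, -0.4, -1.1]
width: 0.315
grasp_force: 88.6
```

arm_command:
  steps: "0 0 0 0 0 0.12 255;0 0 0 0 0 0.12 255;0 0 0 0 0 0.12 255;0 0 0 0 0 0.12 255;0 0 0 0 0 0.12 255;0 0 0 0 0 0.12 255;0 0 0 0 0 0.12 255;0 0 0 0 0 0.12 255;0 0 0 0 0 0.12 255;0 0 0 0 0 0.12 255;0 0 0 0 0 0.12 255;0 0 0 0 0 0.12 255"

```text
clock: 28.9
position: [0.6425, -0.1367, 0.3282]
tcp_rot: [-0.001, -0.021, 1.0, -0.0]
wrist_force: [-0.2, 0.2, -0.5]
width: 0.317
grasp_force: 88.7
```

arm_command:
  steps: "0 0 -10 0 0 0.12 255;0 0 -10 0 0 0.12 255;0 0 -8 0 0 0.12 255;0 0 0 0 0 0.12 255;0 0 0 0 0 0.12 255;0 0 0 0 0 0.12 255;0 0 0 0 0 0.12 255;0 0 0 0 0 0 255;0 0 0 0 0 0 255;0 0 0 0 0 0 255"

```text
clock: 29.73
position: [0.6429, -0.1353, 0.3009]
tcp_rot: [-0.001, -0.424, 0.906, 0.0]
wrist_force: [-0.0, -0.7, -2.1]
width: 0.315
grasp_force: 88.7
```

```bash
python3 - <<'E'
from h import *
s=observe(); print(s['position'],yaw(),s['clock'],s['joint_pos'].round(2),s['wrist_force'])
for n in ('scene','top','wrist'):
    c=cam(n); P=cloud(c); d=np.hypot(P[...,0]-s['position'][0],P[...,1]-s['position'][1])
    z=s['position'][2]-.124
    for lo,hi in ((-.004,.012),(.012,.07),(.07,.08)):
        m=(d<.03)&(P[...,2]>z+lo)&(P[...,2]<z+hi); Q=P[m]
        if len(Q)>4: print(n,lo,len(Q),Q.mean(0).round(4),Q.min(0).round(4),Q.max(0).round(4))
    save(c,n+'8.png')
E
```

```text
[ 0.64294043 -0.1353075   0.30086161] 140.1703162432608 29.7333 [ 0.88  0.77 -1.22  1.48  0.72  1.4   2.08] [-0.04075368 -0.72890738 -2.10221017]
scene -0.004 31 [ 0.6462 -0.1372  0.1835] [ 0.6398 -0.1427  0.1777] [ 0.6519 -0.1289  0.1888]
scene 0.012 105 [ 0.6461 -0.1372  0.2164] [ 0.639  -0.1415  0.1896] [ 0.6498 -0.1302  0.2436]
scene 0.07 36 [ 0.6526 -0.1446  0.2546] [ 0.6335 -0.1544  0.2515] [ 0.663  -0.1192  0.2568]
wrist -0.004 42 [ 0.6407 -0.1378  0.1842] [ 0.6363 -0.142   0.1797] [ 0.6476 -0.1317  0.1888]
wrist 0.012 138 [ 0.641  -0.1378  0.1979] [ 0.6367 -0.142   0.1892] [ 0.65   -0.1295  0.214 ]
wrist 0.07 61 [ 0.6324 -0.146   0.2556] [ 0.6243 -0.1533  0.2534] [ 0.6526 -0.1283  0.2568]
```

The driver axis is at (0.6435,-0.1346) in both views, so I shift +3 mm in y and descend.

arm_command:
  steps: "0 3 0 0 0 0.009 255;0 0 -10 0 0 0 255;0 0 -10 0 0 0 255;0 0 -10 0 0 0 255;0 0 0 0 0 0 255;0 0 -4 0 0 0 255;0 0 -4 0 0 0 255;0 0 -4 0 0 0 255;0 0 -4 0 0 0 255;0 0 -3 0 0 0 255;0 0 0 0 0 0 255;0 0 0 0 0 0 255"

```text
clock: 30.88
position: [0.6435, -0.1309, 0.2536]
tcp_rot: [0.0, -0.43, 0.903, -0.0]
wrist_force: [-1.3, 0.2, 4.3]
width: 0.322
grasp_force: 89.0
```

```bash
python3 - <<'E'
from h import *
s=observe(); print(s['position'],yaw(),s['clock'],s['joint_pos'].round(2),s['wrist_force'])
c=cam('scene'); P=cloud(c); save(c,'s9.png',(230,150,340,250),5)
E
```

```text
[ 0.64348436 -0.13093122  0.2535945 ] 140.94046498654438 30.8833 [ 0.87  0.81 -1.19  1.53  0.76  1.33  2.06] [-1.2967841   0.24278052  4.25472587]
```

View pics/s9.png

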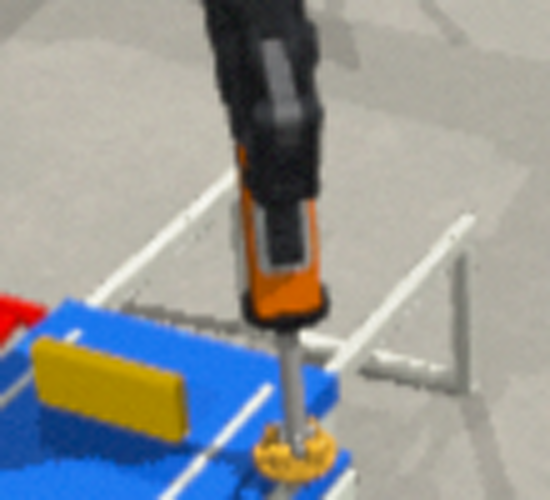

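The view shows the bit seated in the brass head at (295,450), with contact felt. I push down and start turning clockwise.

arm_command:
  steps: "0 0 -2 0 0 0 255;0 0 -2 0 0 0 255;0 0 -0.1 0 0 -0.1 255;0 0 -0.1 0 0 -0.12 255;0 0 -0.1 0 0 -0.12 255;0 0 -0.1 0 0 -0.12 255;0 0 -0.1 0 0 -0.12 255;0 0 -0.1 0 0 -0.12 255;0 0 -0.1 0 0 -0.12 255;0 0 -0.2 0 0 -0.12 255;0 0 -0.2 0 0 -0.12 255;0 0 -0.2 0 0 -0.12 255"

```text
clock: 31.93
position: [0.6444, -0.1306, 0.2518]
tcp_rot: [0.002, 0.148, 0.989, -0.001]
wrist_force: [-4.6, 0.5, 20.6]
width: 0.32
grasp_force: 91.3
```

arm_command:
  steps: "0 0 -0.1 0 0 -0.12 255;0 0 -0.1 0 0 -0.12 255;0 0 -0.1 0 0 -0.12 255;0 0 -0.1 0 0 -0.12 255;0 0 -0.1 0 0 -0.12 255;0 0 -0.1 0 0 -0.12 255;0 0 -0.1 0 0 -0.12 255;0 0 -0.1 0 0 -0.12 255;0 0 -0.1 0 0 -0.12 255;0 0 -0.1 0 0 -0.12 255;0 0 -0.1 0 0 -0.12 255;0 0 -0.1 0 0 -0.12 255"

```text
clock: 32.93
position: [0.6446, -0.1311, 0.2503]
tcp_rot: [0.002, 0.763, 0.646, 0.001]
wrist_force: [-3.9, 0.1, 17.3]
width: 0.314
grasp_force: 91.0
```

```bash
python3 - <<'E'
from h import *
s=observe(); print(s['position'],yaw(),s['clock'],s['joint_pos'].round(2),s['wrist_force'],s['ft_torque'])
E
```

```text
[ 0.64461755 -0.13110249  0.25029454] -9.506260985795574 32.9333 [ 0.58  0.57 -0.63  1.55  0.36  1.14 -0.29] [-3.93233993  0.09181526 17.34685316] [-0.19245835  1.35467463  0.02391532]
```

arm_command:
  steps: "0 0 -0.1 0 0 -0.12 255;0 0 -0.1 0 0 -0.12 255;0 0 -0.1 0 0 -0.12 255;0 0 -0.1 0 0 -0.12 255;0 0 -0.1 0 0 -0.12 255;0 0 -0.1 0 0 -0.12 255;0 0 -0.1 0 0 -0.12 255;0 0 -0.1 0 0 -0.12 255;0 0 -0.1 0 0 -0.12 255;0 0 -0.1 0 0 -0.12 255;0 0 -0.1 0 0 -0.12 255;0 0 -0.1 0 0 -0.12 255"

```text
clock: 33.93
position: [0.6444, -0.1319, 0.2488]
tcp_rot: [0.001, 1.0, -0.018, 0.002]
wrist_force: [-3.8, -1.3, 16.6]
width: 0.32
grasp_force: 90.9
```

arm_command:
  steps: "0 0 -0.1 0 0 -0.12 255;0 0 -0.1 0 0 -0.12 255;0 0 -0.1 0 0 -0.12 255;0 0 -0.1 0 0 -0.12 255;0 0 -0.1 0 0 -0.12 255;0 0 -0.1 0 0 -0.12 255;0 0 0 0 0 0 255"

```text
clock: 34.52
position: [0.6439, -0.132, 0.2479]
tcp_rot: [0.001, 0.93, -0.368, 0.002]
wrist_force: [-5.4, -1.2, 16.0]
width: 0.312
grasp_force: 90.9
```

```bash
python3 - <<'E'
from h import *
s=observe(); print(s['position'],yaw(),s['clock'],s['joint_pos'].round(2),s['wrist_force'],s['ft_torque'])
E
```

```text
[ 0.64387202 -0.13195626  0.24793542] -133.2300951744114 34.5167 [ 0.27  0.49 -0.16  1.58  0.09  1.08 -2.24] [-5.4269531  -1.16872921 16.03519008] [-0.34820696  1.59549768  0.03351325]
```

About 4.8 rad are turned. I lift out, turn back 180° plus half the backlash, and reseat.

arm_command:
  steps: "0 0 8 0 0 0 255;0 0 12 0 0 0 255;0 0 12 0 0 0 255;0 0 0 0 0 0.12 255;0 0 0 0 0 0.12 255;0 0 0 0 0 0.12 255;0 0 0 0 0 0.12 255;0 0 0 0 0 0.12 255;0 0 0 0 0 0.12 255;0 0 0 0 0 0.12 255;0 0 0 0 0 0.12 255;0 0 0 0 0 0.12 255"

```text
clock: 35.52
position: [0.6434, -0.1309, 0.2768]
tcp_rot: [-0.0, 0.986, 0.168, 0.0]
wrist_force: [0.5, 0.1, -0.4]
width: 0.315
grasp_force: 88.7
```

arm_command:
  steps: "0 0 0 0 0 0.12 255;0 0 0 0 0 0.12 255;0 0 0 0 0 0.12 255;0 0 0 0 0 0.12 255;0 0 0 0 0 0.12 255;0 0 0 0 0 0.12 255;0 0 0 0 0 0.12 255;0 0 0 0 0 0.12 255;0 0 0 0 0 0.12 255;0 0 0 0 0 0.12 255;0 0 0 0 0 0.12 255;0 0 0 0 0 0.12 255"

```text
clock: 36.52
position: [0.6434, -0.1311, 0.2768]
tcp_rot: [0.0, 0.631, 0.776, 0.0]
wrist_force: [-0.6, 0.3, -0.8]
width: 0.313
grasp_force: 88.7
```

arm_command:
  steps: "0 0 0 0 0 0.12 255;0 0 0 0 0 0.12 255;0 0 0 0 0 0.12 255;0 0 0 0 0 0.12 255;0 0 0 0 0 0.12 255;0 0 0 0 0 0.12 255;0 0 0 0 0 0 255;0 0 0 0 0 0 255"

```text
clock: 37.18
position: [0.6434, -0.1313, 0.2765]
tcp_rot: [-0.0, 0.321, 0.947, 0.0]
wrist_force: [-0.6, -0.2, -1.5]
width: 0.316
grasp_force: 88.7
```

```bash
python3 - <<'E'
from h import *
s=observe(); print(s['position'],yaw(),s['clock'],s['joint_pos'].round(2),s['wrist_force'])
R=q2R(s['tcp_rot']); tx=R[:2,0]
z=s['position'][2]-.124
for n,dr in (('scene',np.array([.70,-.71])),('wrist',tx)):
    c=cam(n); P=cloud(c); d=np.hypot(P[...,0]-s['position'][0],P[...,1]-s['position'][1])
    m=(d<.02)&(P[...,2]>z+.015)&(P[...,2]<z+.05); Q=P[m]; print(n,len(Q),Q.mean(0)[:2]-.0039*dr)
# slot angle from wrist view
b=(np.hypot(P[...,0]-.6432,P[...,1]+.1318)<.022)&(P[...,2]>.122)&(P[...,2]<.14); print('head z',np.histogram(P[b][:,2],bins=np.arange(.12,.142,.002)))
E
```

```text
[ 0.64336328 -0.13129032  0.27649108] 52.49710032978095 37.1833 [ 0.71  0.61 -0.85  1.52  0.47  1.23  0.71] [-0.59937186 -0.15917678 -1.49096599]
scene 64 [ 0.64351783 -0.13212801]
wrist 87 [ 0.64262479 -0.13257397]
head z (array([  0,  17, 430, 152,  18,  21, 179,  35,   0,   0]), array([0.12 , 0.122, 0.124, 0.126, 0.128, 0.13 , 0.132, 0.134, 0.136,
       0.138, 0.14 ]))
```

The head has sunk 5.4 mm, about 4.9 rad. I reseat and do the second stroke.

arm_command:
  steps: "0 0 -12 0 0 0 255;0 0 -4 0 0 0 255;0 0 -4 0 0 0 255;0 0 -4 0 0 0 255;0 0 -4 0 0 0 255;0 0 -2 0 0 0 255;0 0 -2 0 0 0 255;0 0 0 0 0 0 255;0 0 0 0 0 0 255"

```text
clock: 38.03
position: [0.6437, -0.1309, 0.2479]
tcp_rot: [0.001, 0.32, 0.947, -0.001]
wrist_force: [-5.5, 0.1, 16.6]
width: 0.317
grasp_force: 91.1
```

arm_command:
  steps: "0 0 -0.1 0 0 -0.12 255;0 0 -0.1 0 0 -0.12 255;0 0 -0.1 0 0 -0.12 255;0 0 -0.1 0 0 -0.12 255;0 0 -0.1 0 0 -0.12 255;0 0 -0.1 0 0 -0.12 255;0 0 -0.1 0 0 -0.12 255;0 0 -0.1 0 0 -0.12 255;0 0 -0.1 0 0 -0.12 255;0 0 -0.1 0 0 -0.12 255;0 0 -0.1 0 0 -0.12 255;0 0 -0.1 0 0 -0.12 255"

```text
clock: 39.03
position: [0.6443, -0.1305, 0.2465]
tcp_rot: [0.001, 0.867, 0.499, 0.001]
wrist_force: [-3.7, 0.3, 13.7]
width: 0.314
grasp_force: 90.5
```

arm_command:
  steps: "0 0 -0.1 0 0 -0.12 255;0 0 -0.1 0 0 -0.12 255;0 0 -0.1 0 0 -0.12 255;0 0 -0.1 0 0 -0.1 255;0 0 -0.1 0 0 -0.1 255;0 0 -0.1 0 0 -0.1 255;0 0 0 0 0 0 255"

```text
clock: 39.62
position: [0.6447, -0.1308, 0.2458]
tcp_rot: [0.001, 0.981, 0.192, 0.002]
wrist_force: [-2.0, 0.4, 12.2]
width: 0.317
grasp_force: 90.2
```

```bash
python3 - <<'E'
from h import *
s=observe(); print(s['position'],yaw(),s['clock'],s['joint_pos'].round(2),s['wrist_force'],s['ft_torque'])
E
```

```text
[ 0.64468772 -0.13078346  0.24576771] -67.84257364908554 39.6167 [ 0.41  0.52 -0.37  1.57  0.2   1.09 -1.19] [-1.99714892  0.43548896 12.16679046] [ 0.07108665  0.68797    -0.03058447]
```

arm_command:
  steps: "0 0 -0.3 0 0 -0.08 255;0 0 -0.3 0 0 -0.08 255;0 0 -0.3 0 0 -0.08 255;0 0 -0.3 0 0 -0.08 255;0 0 -0.1 0 0 -0.08 255;0 0 -0.1 0 0 -0.06 255;0 0 0 0 0 0 255;0 0 0 0 0 0 255"

```text
clock: 40.28
position: [0.6455, -0.1311, 0.2454]
tcp_rot: [0.001, 0.999, -0.035, 0.003]
wrist_force: [-2.0, -0.1, 15.4]
width: 0.321
grasp_force: 90.7
```

```bash
python3 - <<'E'
from h import *
s=observe(); print(s['position'],yaw(),s['clock'],s['joint_pos'].round(2),s['wrist_force'],s['ft_torque'])
E
```

```text
[ 0.64546265 -0.13114207  0.24542608] -93.96582135897066 40.2833 [ 0.34  0.5  -0.27  1.57  0.15  1.08 -1.61] [-2.02254972 -0.14194523 15.38915872] [-0.06913889  0.5143006   0.02097689]
```

arm_command:
  steps: "0 0 -0.1 0 0 -0.06 255;0 0 -0.1 0 0 -0.06 255;0 0 -0.1 0 0 -0.06 255;0 0 0 0 0 0 255"

```text
clock: 40.62
position: [0.645, -0.1319, 0.2454]
tcp_rot: [0.001, 0.992, -0.125, 0.003]
wrist_force: [-3.9, -1.7, 16.6]
width: 0.317
grasp_force: 91.0
```

```bash
python3 - <<'E'
from h import *
s=observe(); print(s['position'],yaw(),s['clock'],s['joint_pos'].round(2),s['wrist_force'],s['ft_torque'])
E
```

```text
[ 0.64502461 -0.13190752  0.24537316] -104.38589935213894 40.6167 [ 0.32  0.5  -0.23  1.58  0.13  1.08 -1.77] [-3.87585552 -1.68253481 16.61574599] [-0.40576925  1.06361796  0.32173229]
```

The moment about z has risen to 0.32 N·m and z has stopped falling, so the screw looks fully home. I lift out and verify by camera on the way.

arm_command:
  steps: "0 0 2 0 0 0.1 255;0 0 15 0 0 0.05 255;0 0 30 0 0 0.05 255;0 0 30 0 0 0.05 255;0 0 15 0 0 0.05 255;-30 0 0 0 0 0.06 255;-30 0 0 0 0 0.06 255;-20 0 0 0 0 0.06 255;-10 -5 0 0 0 0.07 255;0 0 0 0 0 0 255;0 0 0 0 0 0 255"

```text
clock: 41.53
position: [0.5533, -0.1364, 0.3331]
tcp_rot: [0.0, 0.989, 0.149, 0.0]
wrist_force: [0.4, 1.1, -1.5]
width: 0.314
grasp_force: 89.2
```

```bash
python3 - <<'E'
from h import *
s=observe(); print(s['position'],yaw(),s['clock'],s['wrist_force'])
c=cam('wrist'); P=cloud(c); hsv=cv2.cvtColor(c['frame'],cv2.COLOR_RGB2HSV)
d=np.hypot(P[...,0]-.6434,P[...,1]+.1322); b=(hsv[...,0]>8)&(hsv[...,0]<28)&(hsv[...,1]>80)&(d<.03)&(P[...,2]>.11)
Q=P[b]; t=Q[Q[:,2]>np.percentile(Q[:,2],90)-.003]; z0=np.median(t[:,2]); print(b.sum(),len(t),t.mean(0),z0)
g=np.array([[ (i-100)*.25e-3,(j-100)*.25e-3] for i in range(200) for j in range(200)])
W=np.c_[.6434-g[:,0],-.1322-g[:,1],np.full(len(g),z0)]; q=(W-c['o'])@c['Rw']; m=np.stack([q[:,0]/q[:,2]*c['f']+c['cx'],q[:,1]/q[:,2]*c['f']+c['cy']],-1).reshape(200,200,2).astype(np.float32)
r=cv2.remap(c['frame'],m,None,cv2.INTER_CUBIC); cv2.imwrite('pics/rect2.png',np.hstack([cv2.resize(r[:,:,::-1],(400,400)),c['frame'][:,:400,::-1]]))
E
```

```text
[ 0.55333659 -0.13636494  0.33309625] -72.91841890621623 41.5333 [ 0.39628375  1.0856248  -1.52958998]
898 249 [ 0.64359302 -0.13143365  0.13086229] 0.13086504592330628
```

View pics/rect2.png

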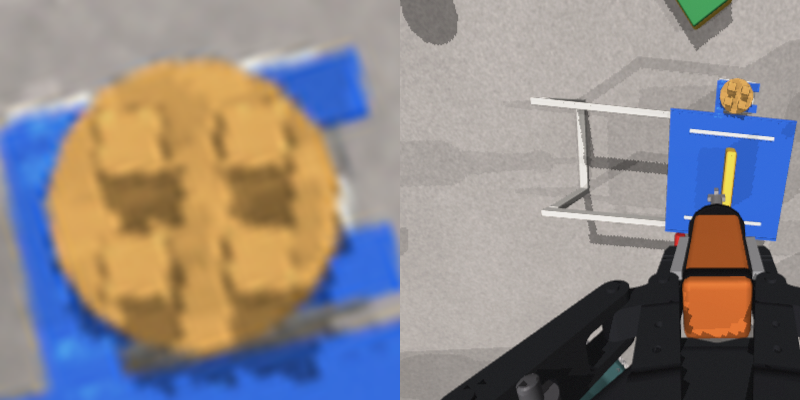

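The wrist view shows the slots at about +4° mod 90 and the crown 7.9 mm lower, so the screw is at 8.0 and home. I return the screwdriver.

arm_command:
  steps: "-9 -27 0 0 0 0 255;-9 -27 0 0 0 0 255;-9 -27 0 0 0 0 255;-9 -27 0 0 0 0 255;-9 -27 0 0 0 0 255;-9 -27 0 0 0 0 255;-8 -27 0 0 0 0 255;-8 -27 0 0 0 0 255;-8 -28 0 0 0 0 255;0 0 0 0 0 0 255;0 0 0 0 0 0 255"

```text
clock: 42.5
position: [0.4752, -0.3819, 0.3319]
tcp_rot: [-0.0, 0.989, 0.148, -0.0]
wrist_force: [-0.1, 0.0, -1.5]
width: 0.318
grasp_force: 89.2
```

```bash
python3 - <<'E'
from h import *
s=observe(); print(s['position'],yaw(),s['clock'])
R=q2R(s['tcp_rot']); tx=R[:2,0]; z=s['position'][2]-.124
for n,dr in (('scene',np.array([.95,-.3])),('wrist',tx)):
    c=cam(n); P=cloud(c); d=np.hypot(P[...,0]-s['position'][0],P[...,1]-s['position'][1])
    dr=c['o'][:2]-s['position'][:2]; dr=dr/np.linalg.norm(dr)
    m=(d<.02)&(P[...,2]>z+.015)&(P[...,2]<z+.05); Q=P[m]; print(n,len(Q),Q.mean(0)[:2]-.0039*dr)
    m=(d<.02)&(P[...,2]>z-.006)&(P[...,2]<z+.012); print(P[m][:,2].min())
E
```

```text
[ 0.47523164 -0.38187729  0.33187279] -73.01528061673409 42.5
scene 89 [ 0.47355731 -0.38147653]
0.20686792318876046
wrist 84 [ 0.47436765 -0.3797564 ]
0.20930761404246587
```

arm_command:
  steps: "1 1 -30 0 0 0 255;0 0 -35 0 0 0 255;0 0 -30 0 0 0 255;0 0 -15 0 0 0 255;0 0 -15 0 0 0 255;0 0 -15 0 0 0 255;0 0 -15 0 0 0 255;0 0 -15 0 0 0 255;0 0 -15 0 0 0 255;0 0 -10 0 0 0 255;0 0 -3 0 0 0 255;0 0 0 0 0 0 255"

```text
clock: 43.6
position: [0.4767, -0.3779, 0.1341]
tcp_rot: [-0.001, 0.989, 0.15, -0.0]
wrist_force: [-0.2, 0.5, -1.0]
width: 0.317
grasp_force: 89.2
```

arm_command:
  steps: "0 0 -2 0 0 0 255;0 0 -1 0 0 0 255;0 0 0 0 0 0 255;0 0 0 0 0 0 180;0 0 0 0 0 0 75;0 0 0 0 0 0 75;0 0 0 0 0 0 75;0 0 0 0 0 0 75"
  force: 40

```text
clock: 44.27
position: [0.4765, -0.3792, 0.1321]
tcp_rot: [0.0, 0.989, 0.15, 0.0]
wrist_force: [-1.3, 0.2, -1.1]
width: 0.707
grasp_force: 0.0
```

arm_command:
  steps: "0 0 25 0 0 0 75;0 0 35 0 0 0 75;0 0 35 0 0 0 75;0 0 35 0 0 0 75;0 0 35 0 0 0 75;-10 -30 0 0 0 0 75;-15 -30 0 0 0 0 75;-15 -30 0 0 0 0 75;-15 -30 0 0 0 0 75;-15 -30 0 0 0 0 75;0 0 0 0 0 0 75;0 0 0 0 0 0 75"

```text
clock: 45.27
position: [0.4041, -0.5313, 0.2963]
tcp_rot: [0.0, 0.989, 0.147, -0.001]
wrist_force: [0.2, 0.0, -0.4]
width: 0.708
grasp_force: 0.0
```

```bash
python3 - <<'E'
from h import *
s=observe(); print(s['position'],s['clock'],s['wrist_force'])
X=np.array([.2011,-.9796]);Y=np.array([.9796,.2011]);o=np.array([.5474,-.1519])
c=cam('scene'); save(c,'s10.png',None,1.25)
c=cam('top'); P=cloud(c); im=c['frame']; hsv=cv2.cvtColor(im,cv2.COLOR_RGB2HSV); d=P[...,:2]-o
m=(P[...,2]>.155)&(P[...,2]<.17)&(np.hypot(P[...,0]-.475,P[...,1]+.379)<.03); print('driver',m.sum(),P[m].mean(0))
b=(abs(P[...,2]-.117)<.006)&(hsv[...,0]>100)&(hsv[...,0]<125)&(hsv[...,1]>150); k=b&(abs(d@Y)<.065); print('lid',np.percentile((d@X)[k]*1000,[1,99]))
r=((hsv[...,0]<6)|(hsv[...,0]>174))&(hsv[...,1]>170)&(np.hypot(d[...,0],d[...,1])<.2); print('lever',r.sum(),[np.round(np.percentile(v[r]*1000,[2,98])) for v in (d@X,d@Y,P[...,2])])
E
```

```text
[ 0.40408634 -0.5312727   0.29628947] 45.2667 [ 0.23230776  0.04017501 -0.35738696]
driver 133 [ 0.47493772 -0.37856914  0.16200254]
lid [-71.88294976  71.54029059]
lever 151 [array([-58.,  20.]), array([-109.,  -84.]), array([107., 126.])]
```

View pics/s10.png

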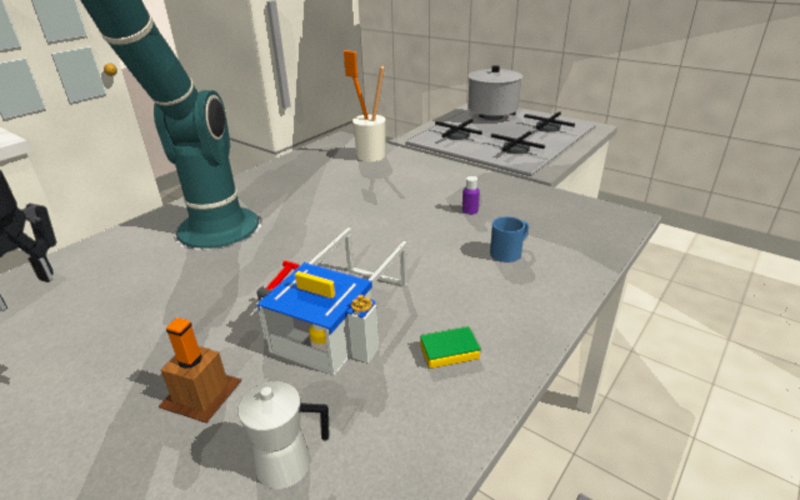

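The final view shows:
- Lid shut (315,292) and lever over (285,275).
- Screwdriver back in its stand (183,340).
- Mug, coffee pot, sponge and purple bottle untouched.

The lid is centred and nothing is touched, so I hand the job in.

```bash
python3 -c "
from h import *
print(close_job())"
```

```text
the job is handed in; nothing more can be done
None
```

The job is handed in at about 45 s on the clock: the blue and yellow bottles (the only two there) are upright in the caddy, the lid is shut and clamped, the screw was driven to its stop with the screwdriver, and the screwdriver is back in its stand; I saw no verdict.

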